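# Raise the green price-card stand on the shop counter

## Task

On the shop counter, raise the telescoping price stand that has the green card and green grip: pull its mast up until the yellow lock button clicks out of the black tube, then let go so that it stands locked. Leave the red stand down.

Things in the scene. Friction and masses are not known exactly. Their poses are not given: they have to be found in the camera images.
- green_grip (a point): Centre of the green grip bar on top of the green stand's mast: 16 mm thick along x (pinch across x), 60 along y, 26 high (z up). 205 mm above the counter with the mast down; the black 32 mm square tube, fixed on a green disc base, ends at 155 mm. The green card (90 x 70 x 4 mm) hangs 26 to 116 mm out on the +y side, its top 20 mm below this point. Nothing is beside the bar in x.
- green_mast (a joint): Extension of the green stand's mast, straight up, in m: 0 fully down, starting at 0 to 0.03. Friction (about 4 N, plus 1.6 N weight) keeps it where it is left. The lock button clicks out at about 0.100; the hard stop is at 0.110; anywhere between is good.
- green_button (a joint): Travel of the green stand's yellow spring lock button (10 mm across, on the stand's +x side) in m: 0 held in by the tube, 0.010 clicked out through the hole near the top of the tube, where it keeps the mast from going down. It moves by its own spring; it is not pressed.
- red_mast (a joint): Extension of the mast of the red stand, a stand of the same make with red base, grip and card, in m; 0 fully down, starting at 0 to 0.03. It is to be left down.
Things that resemble listed ones, but are neither listed nor needed, are in the scene too. What is shaped like the part that bears green_grip but purple is not meant.

How it is judged:
By the outcome, as a careful person would: the job done as asked, in the order asked, and still so for the second after the job is handed in, with the robot touching nothing.
It also fails if it takes over 35 s, if anything falls off the work surface, if the arm or the gripper's body presses on something with over 40 N, if the wrist force passes 120 N, or if a joint passes its speed limit or range.

## Robot

A 6-joint arm with a two-finger parallel gripper is mounted at the origin on the work surface. World frame = base frame: x ahead of the robot, y to its left, z up, the work surface at z = 0. Lengths are in m, angles in rad, forces in N, time in s.
With the tool pointing down it reaches from about 0.25 to 0.775 m from the base axis. Payload 4 kg.
Tool frame: the origin (TCP) lies on the centre line of the jaws, within the pads' length; the fingertips stand 17 mm ahead of it and the grasp point (between the pads) lies 2 mm behind it; z points along the fingers, y is the line along which they close (so a half turn about z gives the same grasp; the last joint's range is limited). The gripper opens to 94 mm and grips with 3 to 60 N. Pads are 16 mm wide; open, the fingers measure 119 mm over their backs; the gripper's body (75 mm by 177 mm) begins 78 mm behind the grasp point.
Start: joints at [1.138, 0.087, 1.371, -0, 1.684, -0.103], TCP at [0.178, 0.52, 0.223] pointing down, gripper open.
Joint ranges: [-3.1, 3.1], [-0.76, 2.03], [0.27, 2.55], [-1.08, 4.22], [0.17, 2.65], [-2.57, 2.57]. Speed limits (rad/s): [2.79, 2.79, 3.14, 3.14, 3.14, 3.14].

## Interface

Orientations are given as [roll, pitch, yaw] about the fixed x, y, z axes, in that order (R = Rz(yaw) Ry(pitch) Rx(roll)).
In Python, from bench import robot gives the robot as it stands.
- The arm moves only by the tool servo_tool, never from a script. Its argument "plan" is a list of rows, each a list of 7 numbers: the shift along the tool's x, y, z normalised to -1 to 1, where 1 is 0.1 m, then the turn, a rotation vector about the tool's x, y, z normalised to -1 to 1, where 1 is pi/2 rad, then the finger opening in mm, from 0 to 94. In form: [[x, y, z, ax, ay, az, gripper], ...]. A call has 1 to 12 rows; each row is the pose to reach, as a shift and turn from the pose commanded when the call began, along the tool's axes at that moment; what a row does not reach only later rows make up. A row lasts 1/12 s, in which the tool goes at most 41.7 mm and 7.16 degrees, less where a joint would pass 70% of its speed; a pose out of reach is approached as far as the arm can. A call with a number of a shift or a turn outside -1 to 1 is refused whole. A call with a gripper value outside its range is refused whole. The fingers move at their own pace and stop on an object; the grip force is fixed at half the most. Time passes only in rows, so rows that repeat a pose let the fingers close. It gives the time, the measured TCP pose, the force, the opening and the grip force at its end, in the units of the state.
- robot.get_obs(): the state, without advancing time (a new reading comes with each control period).
- robot.snapshot(name): name is "scene" or "top" or "wrist"; returns the picture (420x560x3 uint8, red, green, blue); there is no depth.
- robot.camera_params(name): a dict with "camera_matrix" (3x3 intrinsics, pixels), "rvec" (rotation vector, rad) and "tvec" (3), from world to camera coordinates, as OpenCV has them; the wrist camera has in their place "tool_from_camera" (4x4, takes a point from camera to tool coordinates, whose origin is the TCP and whose axes are the flange's). Camera axes: x right, y down, z forward; pixel columns grow to the right and rows downward; lengths in m; the calibration is good to about 2 mm. A picture is of the moment at which its call begins: read the wrist's pose just before it. camera_params takes no time and is no camera call.
- robot.close_job(): hands the job in; it is judged then, once.
Trained networks look in the newest picture that a camera, given by its name, has taken for a name from the list of things; names that differ only in an ending like _2 or _b are one class to them, and where a whole thing is asked for, a point or a joint stands for the part that bears it (a point fixed in the world has none). Each returns a list of dicts, best first, with "conf" (0 to 1); they miss things now and then, are a little off and sometimes report something else, mostly with a low value. They report only what shows in the picture. A call takes as long as a camera call. They do not tell look-alikes from the thing itself.
- robot.find_in(thing, camera): "extent" ([centre column, centre row, width, height] in pixels, round what is visible of it).
The state is a dict: "time": time; "joint_positions": joint angles; "qvel": joint speeds; "joint_torque": joint torques, N m; "tool_pos": TCP position; "ee_rot": TCP orientation; "wrist_force": force on the tool from outside, world axes, zero at the start; "wrist_torque": the same for the moment, N m; "width": finger opening in m; "finger_force": force on a finger pad.
Only numpy, scipy, OpenCV 4.12 (cv2) and the standard library are available. Lean on these libraries where they do the work, as an engineer would, in place of code of your own. Each camera call takes 0.05 s, during which the arm holds its last target. There are 200 camera calls.

## Working session

There is one attempt and no reset: what is moved stays moved. The work goes in short steps, Python scripts to look and compute and a tool call to move; the robot and the scene stay as the last step left them, time stands still between calls to the robot, and variables do not carry over. Pictures are saved under pics/ and viewed, at most 10 in all, crops included, and the job is handed in when it is done.

Besides the shell and the picture viewer there is one more tool, called after ">>>" as name([rows], argument=value, ...), one row to a line, values as JSON. servo_tool: Moves the arm, as the interface text tells. Scaled input: -1 to 1 covers 0.1 m each way for a shift and pi/2 rad each way for a turn. Its arguments: {"type":"object","properties":{"plan":{"type":"array","items":{"type":"array","items":{"type":"number"}}}},"required":["plan"]}

```bash
mkdir -p pics
cat > h.py <<'E'
import numpy as np, cv2
from bench import robot
from scipy.spatial.transform import Rotation as R
def snap(n,f):
    o=robot.get_obs(); im=robot.snapshot(n); cv2.imwrite('pics/'+f,im[:,:,::-1]); return o,im
def ray(n,uv,o=None):
    p=robot.camera_params(n); K=np.array(p['camera_matrix'])
    d=np.linalg.inv(K)@[uv[0],uv[1],1]
    if 'rvec' in p:
        M=cv2.Rodrigues(np.array(p['rvec'],float))[0]; t=np.array(p['tvec'],float).ravel()
        return -M.T@t, M.T@d/np.linalg.norm(d)
    T=np.array(p['tool_from_camera']); M=R.from_euler('xyz',o['ee_rot']).as_matrix()
    return M@T[:3,3]+o['tool_pos'], M@T[:3,:3]@d/np.linalg.norm(d)
def tri(rays):
    A=sum(np.eye(3)-np.outer(d,d) for c,d in rays); b=sum((np.eye(3)-np.outer(d,d))@c for c,d in rays)
    x=np.linalg.solve(A,b); return x,[np.linalg.norm(np.cross(x-c,d)) for c,d in rays]
E
python3 - <<'E'
from h import *
ims=[]
for n in('scene','top'):
    o,im=snap(n,n+'0.png'); ims.append(im)
    for t in('green_grip','green_button'):
        for r in robot.find_in(t,n): print(n,t,np.round(r['extent'],1),r['conf'])
print(o['tool_pos'],o['ee_rot'],o['width'])
cv2.imwrite('pics/both.png',cv2.resize(np.vstack(ims),(560,840))[:,:,::-1])
E
```

```text
scene green_grip [136.4 145.9  69.3  39.6] 0.92
scene green_grip [215.6 183.9  69.1  37.5] 0.66
scene green_grip [210.7 272.9  90.2  47.1] 0.59
top green_grip [320.5 134.4  61.3  17.4] 0.83
top green_grip [321.6 234.2  56.5  15.2] 0.75
top green_grip [400.9 286.8  67.   13. ] 0.55
[0.17795983 0.52000328 0.22159044] [-3.13991939e+00 -1.66902744e-04  2.81175608e+00] 0.09400593401449299
```

View pics/scene0.png

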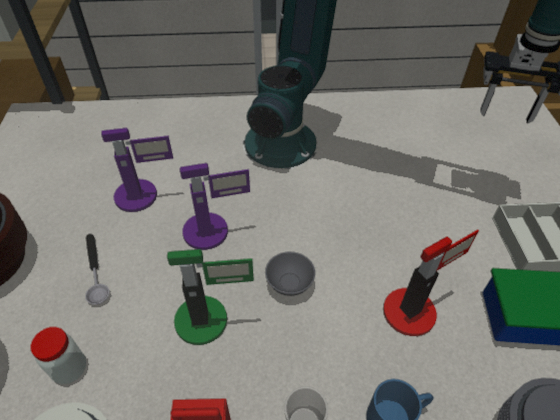

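View pics/top0.png

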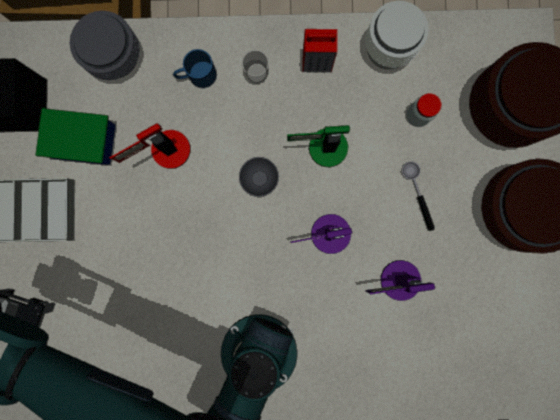

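The scene view shows three candidate stands besides the red one at (418,290): purple ones with bars at (116,135) and (194,171), and a green one with its bar at (186,257), or (337,130) in the top view. Only the last has the green bar, card and disc. I'll confirm that in one enlarged crop.

Run:
```python
import cv2,numpy as np
a=cv2.imread('pics/scene0.png')[235:345,160:270]; b=cv2.imread('pics/top0.png')[105:175,275:365]
cv2.imwrite('pics/crop.png',np.hstack([cv2.resize(a,(400,400),interpolation=2),cv2.resize(b,(400,311),interpolation=2)[:311].copy() if 0 else cv2.copyMakeBorder(cv2.resize(b,(400,311),interpolation=2),0,89,0,0,0)]))
```

```text
(no output)
```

View pics/crop.png

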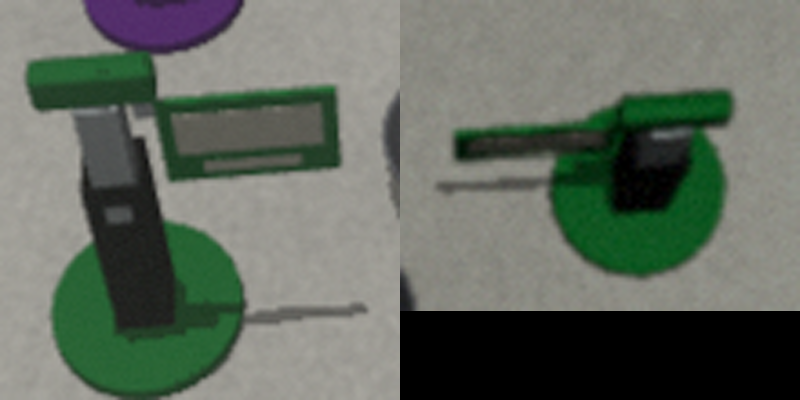

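The crop confirms it: green bar, card and disc with a black tube, and the mast slightly up. The bar centre is at about (185.3,257.3) in scene and (337.3,129) in top.

Run:
```python
from h import *
S=lambda x,y:(160+x/3.636,235+y/3.636); T=lambda x,y:(275+(x-400)/4.444,105+y/4.444)
p,e=tri([ray('scene',S(92,81)),ray('top',T(677,107))]); print(p,e)
for uv in (T(622,113),T(730,105)):
    c,d=ray('top',uv); print(c+d*(p[2]-c[2])/d[2])
p2,e=tri([ray('scene',S(250,133)),ray('top',T(530,140))]); print('card',p2,e)
for uv in (T(455,145),T(605,140)):
    c,d=ray('top',uv); print(c+d*(p2[2]-c[2])/d[2])
for n,uv in (('scene',S(145,318)),('top',T(639,190))): c,d=ray(n,uv); print('base',c+d*(.005-c[2])/d[2])
c=robot.camera_params('wrist');print(np.round(c['tool_from_camera'],3),c['camera_matrix'])
```

```text
[ 0.56113969 -0.20333615  0.22620047] [np.float64(0.0012117272586331107), np.float64(0.0012117272586330702)]
[ 0.55874526 -0.17555013  0.22620047]
[ 0.5617063  -0.23242452  0.22620047]
card [ 0.55712186 -0.13012204  0.17061542] [np.float64(0.0008572054086325573), np.float64(0.0008572054086325953)]
[ 0.55522166 -0.08777635  0.17061542]
[ 0.556136   -0.17064594  0.17061542]
base [ 0.56798546 -0.20331238  0.005     ]
base [ 0.55837579 -0.20427549  0.005     ]
[[ 0.001 -0.96  -0.281  0.082]
 [ 1.     0.     0.     0.   ]
 [-0.    -0.281  0.96  -0.161]
 [ 0.     0.     0.     1.   ]] [[345.33031024   0.         278.94335205]
 [  0.         345.33031024 214.27099764]
 [  0.           0.           1.        ]]
```

>>> servo_tool([
  [-1,-1,-1,0,0,0,94],
  [-1,-1,-1,0,0,0,94],
  [-1,-1,-1,0,0,0,94],
  [-1,-1,-1,0,0,0,94],
  [-1,-1,-1,0,0,0,94],
])

```text
time: 0.72
tool_pos: [0.2427, 0.3911, 0.3283]
ee_rot: [3.134, 0.005, 2.808]
wrist_force: [-0.6, 0.4, 1.5]
width: 0.0942
finger_force: 0.0
```

>>> servo_tool([
  [-1,-1,0,0,0,0,94],
  [-1,-1,0,0,0,0,94],
  [-1,-1,0,0,0,0,94],
  [-1,-1,0,0,0,0,94],
])

```text
time: 1.05
tool_pos: [0.3037, 0.2634, 0.3223]
ee_rot: [-3.141, 0.001, 2.808]
wrist_force: [0.8, 0.3, 0.1]
width: 0.094
finger_force: 0.0
```

>>> servo_tool([
  [-1,-1,0,0,0,0,94],
  [-1,-1,0,0,0,0,94],
  [-1,-1,0,0,0,0,94],
  [-1,-1,0,0,0,0,94],
])

```text
time: 1.38
tool_pos: [0.3661, 0.1361, 0.3218]
ee_rot: [-3.14, 0.001, 2.807]
wrist_force: [0.1, 0.9, 0.3]
width: 0.094
finger_force: 0.0
```

>>> servo_tool([
  [-1,-1,0,0,0,0,94],
  [-1,-1,0,0,0,0,94],
  [-1,-1,0,0,0,0,94],
  [-1,-1,0,0,0,0,94],
])

```text
time: 1.72
tool_pos: [0.4284, 0.0088, 0.3212]
ee_rot: [-3.14, -0.001, 2.807]
wrist_force: [0.5, 0.8, -0.4]
width: 0.0935
finger_force: 0.0
```

>>> servo_tool([
  [-1,-1,0,0,0,0,94],
  [-1,-1,0,0,0,0,94],
  [-1,-1,0,0,0,0,94],
  [-1,-1,0,0,0,0,94],
])

```text
time: 2.05
tool_pos: [0.4906, -0.1185, 0.3204]
ee_rot: [-3.141, -0.002, 2.808]
wrist_force: [-0.6, 0.2, -1.0]
width: 0.0937
finger_force: 0.0
```

>>> servo_tool([
  [-0.4,-0.25,0,0,0,0.08,94],
  [-0.7,-0.4,0,0,0,0.16,94],
  [-0.95,-0.6,0,0,0,0.24,94],
  [-0.95,-0.6,0,0,0,0.77,94],
  [-0.95,-0.6,0,0,0,0.77,94],
  [-0.95,-0.6,0,0,0,0.77,94],
  [-0.95,-0.6,0,0,0,0.77,94],
  [-0.95,-0.6,0,0,0,0.77,94],
  [-0.95,-0.6,0,0,0,0.77,94],
  [-0.95,-0.6,0,0,0,0.77,94],
  [-0.95,-0.6,0,0,0,0.77,94],
  [-0.95,-0.6,0,0,0,0.77,94],
])

```text
time: 3.05
tool_pos: [0.5599, -0.2014, 0.322]
ee_rot: [-3.141, -0.001, 1.605]
wrist_force: [0.7, -0.3, 0.5]
width: 0.0939
finger_force: 0.0
```

Run:
```python
from h import *
o,im=snap('wrist','w1.png'); print(o['tool_pos'],o['ee_rot'])
for r in robot.find_in('green_grip','wrist'): print(np.round(r['extent'],1),r['conf'])
```

```text
[ 0.55989068 -0.20141289  0.32201688] [-3.14107981e+00 -7.47466733e-04  1.60531155e+00]
[277.4 170.2  25.5 194.1] 0.95
```

View pics/w1.png

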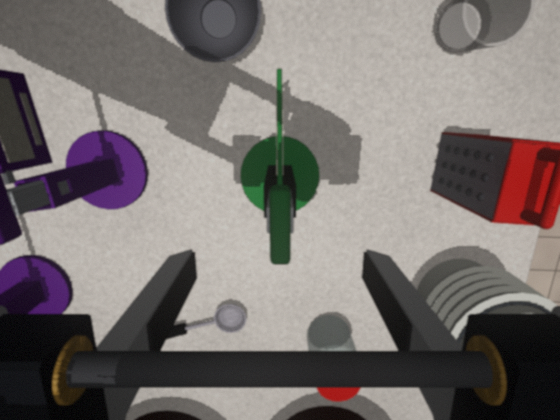

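The wrist view shows the green bar at (280,185)–(281,262), square to the jaws and centred between the fingertips (190 and 370). I'll check its position and height.

Run:
```python
from h import *
o=robot.get_obs()
for a,b in (((185.3,257.3),(280,223)),):
    print(tri([ray('scene',a),ray('top',(337.3,129.1)),ray('wrist',b,o)]), tri([ray('scene',a),ray('wrist',b,o)]))
for uv in ((280,186),(281,255)):
    c,d=ray('wrist',uv,o); print(c+d*(.232-c[2])/d[2])
```

```text
(array([ 0.56079764, -0.20282292,  0.2252836 ]), [np.float64(0.0005935221212748251), np.float64(0.001838889036594105), np.float64(0.001280696704353497)]) (array([ 0.56040798, -0.20200215,  0.22494333]), [np.float64(0.00035457659478333066), np.float64(0.00035457659478334194)])
[ 0.55935321 -0.17068849  0.232     ]
[ 0.5620725  -0.22567152  0.232     ]
```

>>> servo_tool([
  [0,0.01,0.3,0,0,0,94],
  [0,0.01,0.6,0,0,0,94],
  [0,0.01,0.85,0,0,0,94],
  [0,0.01,0.95,0,0,0,94],
  [0,0.01,0.95,0,0,0,94],
  [0,0.01,0.95,0,0,0,94],
])

```text
time: 3.65
tool_pos: [0.5608, -0.2021, 0.2278]
ee_rot: [3.142, -0.0, 1.603]
wrist_force: [0.8, 0.3, -0.1]
width: 0.0942
finger_force: 0.0
```

>>> servo_tool([
  [0,0,0,0,0,0,40],
  [0,0,0,0,0,0,40],
  [0,0,0,0,0,0,0],
  [0,0,0,0,0,0,0],
  [0,0,0,0,0,0,0],
  [0,0,0,0,0,0,0],
  [0,0,0,0,0,0,0],
  [0,0,0,0,0,0,0],
  [0,0,0,0,0,0,0],
  [0,0,0,0,0,0,0],
])

```text
time: 4.48
tool_pos: [0.5607, -0.2021, 0.2274]
ee_rot: [-3.141, -0.0, 1.602]
wrist_force: [0.3, -0.7, 0.3]
width: 0.0301
finger_force: 0.0
```

>>> servo_tool([
  [0,0,0,0,0,0,0],
  [0,0,0,0,0,0,0],
  [0,0,0,0,0,0,0],
  [0,0,0,0,0,0,0],
  [0,0,0,0,0,0,0],
  [0,0,0,0,0,0,0],
])

```text
time: 4.98
tool_pos: [0.5604, -0.2021, 0.2274]
ee_rot: [-3.141, -0.0, 1.602]
wrist_force: [-1.3, -0.4, 0.8]
width: 0.0215
finger_force: 30.0
```

>>> servo_tool([
  [0,0,0,0,0,0,0],
  [0,0,0,0,0,0,0],
  [0,0,0,0,0,0,0],
])

```text
time: 5.23
tool_pos: [0.5604, -0.2021, 0.2274]
ee_rot: [-3.141, -0.0, 1.602]
wrist_force: [-2.3, 0.4, 0.6]
width: 0.0212
finger_force: 30.0
```

Run:
```python
from h import *
o,im=snap('scene','s2.png'); o,w=snap('wrist','w2.png')
cv2.imwrite('pics/c2.png',np.hstack([cv2.resize(im[200:340,130:290],(400,350),interpolation=2),cv2.resize(w[150:325,180:380],(400,350),interpolation=2)])[:,:,::-1])
```

```text
(no output)
```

View pics/c2.png

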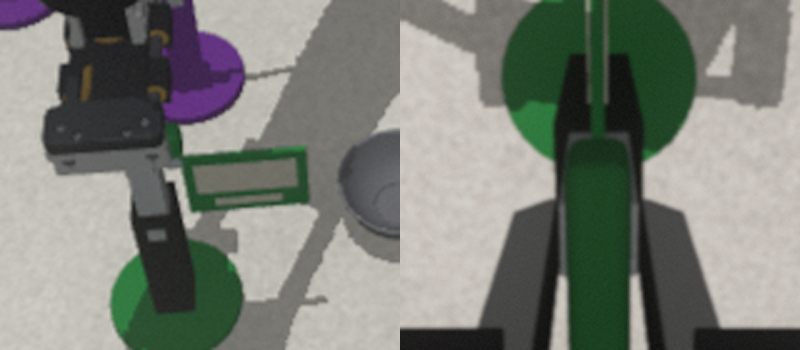

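The jaws closed on the 21 mm mast just under the bar: the bar edges show a gap to the pads. I'll regrip about 9 mm higher.

>>> servo_tool([
  [0,0,0,0,0,0,40],
  [0,0,0,0,0,0,40],
  [0,0,0,0,0,0,40],
  [0,0,-0.05,0,0,0,40],
  [0,0,-0.09,0,0,0,40],
  [0,0,-0.09,0,0,0,40],
  [0,0,-0.09,0,0,0,0],
  [0,0,-0.09,0,0,0,0],
  [0,0,-0.09,0,0,0,0],
  [0,0,-0.09,0,0,0,0],
  [0,0,-0.09,0,0,0,0],
  [0,0,-0.09,0,0,0,0],
])

```text
time: 6.33
tool_pos: [0.5604, -0.2021, 0.2362]
ee_rot: [-3.141, -0.0, 1.603]
wrist_force: [-1.1, 0.3, 0.1]
width: 0.0155
finger_force: 30.0
```

>>> servo_tool([
  [0,0,0,0,0,0,0],
  [0,0,0,0,0,0,0],
  [0,0,0,0,0,0,0],
  [0,0,0,0,0,0,0],
])

```text
time: 6.67
tool_pos: [0.5604, -0.2021, 0.2362]
ee_rot: [-3.141, -0.0, 1.602]
wrist_force: [-1.3, 0.2, -0.7]
width: 0.0155
finger_force: 30.0
```

>>> servo_tool([
  [0,0,-0.1,0,0,0,0],
  [0,0,-0.2,0,0,0,0],
  [0,0,-0.3,0,0,0,0],
  [0,0,-0.4,0,0,0,0],
  [0,0,-0.5,0,0,0,0],
  [0,0,-0.6,0,0,0,0],
  [0,0,-0.65,0,0,0,0],
  [0,0,-0.7,0,0,0,0],
  [0,0,-0.7,0,0,0,0],
  [0,0,-0.7,0,0,0,0],
])

```text
time: 7.5
tool_pos: [0.5605, -0.2021, 0.3103]
ee_rot: [3.138, 0.002, 1.602]
wrist_force: [-5.2, 0.4, 7.2]
width: 0.0161
finger_force: 30.0
```

Run:
```python
from h import *
o,im=snap('scene','s3.png'); o,w=snap('wrist','w3.png'); print(o['tool_pos'],o['wrist_force'])
for r in robot.find_in('green_button','scene')[:4]: print(np.round(r['extent'],1),r['conf'])
cv2.imwrite('pics/c3.png',np.hstack([cv2.resize(im[190:330,140:260],(360,420),interpolation=2),cv2.resize(w[120:325,180:380],(410,420),interpolation=2)])[:,:,::-1])
```

```text
[ 0.56045258 -0.20206058  0.31074252] [-4.55382095 -0.04733822  8.43099917]
```

View pics/c3.png

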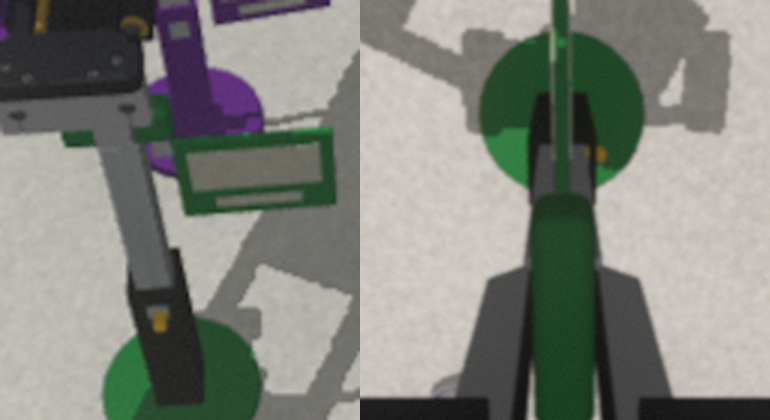

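The button now shows orange-yellow in the tube's hole, at (160,320) in the left crop, and sticks out on the right at (598,153). I'll lift 3 mm more for margin while watching the force.

>>> servo_tool([
  [0,0,-0.02,0,0,0,0],
  [0,0,-0.03,0,0,0,0],
  [0,0,-0.03,0,0,0,0],
  [0,0,-0.03,0,0,0,0],
  [0,0,-0.03,0,0,0,0],
  [0,0,-0.03,0,0,0,0],
])

```text
time: 8.15
tool_pos: [0.5604, -0.2021, 0.3135]
ee_rot: [3.137, 0.002, 1.602]
wrist_force: [-4.4, 0.6, 8.8]
width: 0.016
finger_force: 30.0
```

Run:
```python
from h import *
o,im=snap('scene','s4.png'); o,w=snap('wrist','w4.png'); print(o['tool_pos'],o['wrist_force'])
def f(n,im,box):
    h=cv2.cvtColor(im,cv2.COLOR_RGB2HSV); m=cv2.inRange(h,(12,130,90),(35,255,255)); a,b,c,d=box; q=np.zeros_like(m); q[b:d,a:c]=m[b:d,a:c]
    v,u=np.nonzero(q); print(n,len(u),u.min(),u.max(),v.min(),v.max()); return u.mean(),v.mean()
W=f('wrist',w,(270,170,320,220)); S=f('scene',im,(180,270,215,320)); print(W,S)
print(tri([ray('scene',S),ray('wrist',W,o)]))
```

```text
[ 0.56045201 -0.20208378  0.31346637] [-4.37595985  0.80469582  9.29216702]
wrist 28 295 299 192 198
scene 24 191 194 293 299
(np.float64(296.82142857142856), np.float64(195.10714285714286)) (np.float64(192.5), np.float64(296.0))
(array([ 0.57935484, -0.20081722,  0.12811081]), [np.float64(0.0007517793943116133), np.float64(0.0007517793943116123)])
```

The button tip triangulates to x=0.579, outside the tube face at 0.576, so it has clicked out. I'll release and retreat upward.

>>> servo_tool([
  [0,0,0,0,0,0,50],
  [0,0,0,0,0,0,50],
  [0,0,0,0,0,0,50],
  [0,0,0,0,0,0,50],
  [0,0,-0.2,0,0,0,50],
  [0,0,-0.5,0,0,0,50],
  [0,0,-0.8,0,0,0,50],
  [0,0,-0.8,0,0,0,50],
  [0,0,-0.8,0,0,0,50],
])

```text
time: 9.0
tool_pos: [0.5612, -0.2024, 0.3912]
ee_rot: [3.138, 0.002, 1.602]
wrist_force: [0.8, 0.4, -0.2]
width: 0.0497
finger_force: 0.0
```

Run:
```python
from h import *
o,im=snap('scene','s5.png'); o,w=snap('wrist','w5.png'); print(o['tool_pos'],o['wrist_force'],o['width'])
cv2.imwrite('pics/c5.png',np.hstack([cv2.resize(im[160:340,140:270],(360,498),interpolation=2),cv2.resize(w[60:325,180:380],(376,498),interpolation=2)])[:,:,::-1])
```

```text
[ 0.56094148 -0.20222222  0.38904254] [-0.44260229  0.00786602  0.05724397] 0.04976704445425195
```

View pics/c5.png

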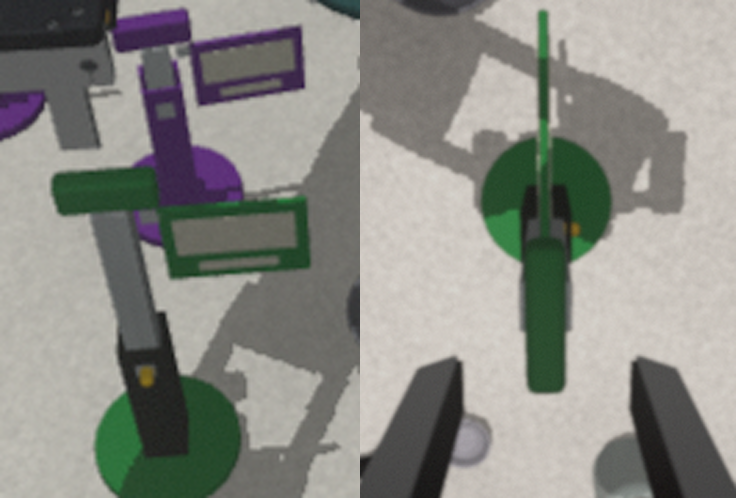

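Run:
```python
from h import *
o=robot.get_obs(); 
for n in('s3','s4','s5','w3','w4','w5'):
    im=cv2.imread(f'pics/{n}.png'); h=cv2.cvtColor(im,cv2.COLOR_BGR2HSV); m=cv2.inRange(h,(12,130,90),(35,255,255))
    a,b,c,d=(180,270,215,320) if n[0]=='s' else (265,150,330,230)
    v,u=np.nonzero(m[b:d,a:c]); print(n,len(u),u.mean()+a,v.mean()+b,u.min()+a,u.max()+a)
print(tri([ray('scene',(140+105/2.77,160+190/2.77)),ray('wrist',(180+185/1.88,60+315/1.88),o)]))
```

```text
s3 25 192.6 296.92 191 195
s4 24 192.5 296.0 191 194
s5 22 192.5 295.72727272727275 191 194
w3 23 297.2173913043478 195.1304347826087 296 299
w4 28 296.82142857142856 195.10714285714286 295 299
w5 20 294.15 181.8 293 296
(array([ 0.55987638, -0.20239003,  0.30287305]), [np.float64(0.0006421485033631047), np.float64(0.0006421485033630824)])
```

```bash
python3 -c "
from bench import robot; print(robot.close_job())"
```

```text
the job is handed in; nothing more can be done
None
```

The green stand is up with its yellow lock button clicked out of the tube, and it stayed up after the gripper let go. The red stand was not touched, and the job is handed in at about 9 s of robot time.

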